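Run the router's screw jack up to its stop and ease it back

TASK

Two screw jacks stand on the network bench. On the one that carries the router (not the finned power supply), crank the handwheel clockwise, seen from above, until it comes up against its stop, then back it off a quarter turn and let go. Leave the other jack's wheel alone.

Things in the scene. Friction and masses are not known exactly. Their poses are not given: they have to be found in the camera images.
- router_wheel (a joint): Level steel handwheel (112 mm across) of the jack whose lift plate carries the router: dark low box, silver vented lid, black stub antenna folded along each side. Value in rad, grows clockwise seen from above; lift rises 8 mm a turn. Light even friction (1 N at the knob); stays where left. Hard stop at 18.85 rad; starts 1.1 to 2.1 turns short of it.
- router_knob (a point): Crank knob of that wheel: upright black round sleeve, 20 mm diameter, 46 mm tall, on the rim 50 mm from the wheel's axis; it spins freely on its pin, so a gripper can hold it firmly (25 N) and go round without turning. The point is the sleeve's middle, 140 mm above the table, 23 mm below its top. Rim and hub tops lie 24 to 26 mm below this point; nothing else on the jack is higher.
- router_hub (a point): Point on that wheel's vertical axis at the height of the knob's middle (140 mm above the table, in free air above the hub). x points from the wheel to the lift plate (roughly away from the robot), z up. The jack, base 300 x 120 mm, reaches 65 mm behind this axis and 235 mm ahead; it is fixed to the bench.
- supply_knob (a point): Middle of the crank knob of the second, equal jack, whose lift plate carries a squat square metal power supply with cooling fins on top. Same wheel, knob and heights. To be left alone. The two jacks stand side by side, left and right, in either order.

How it is judged:
On the way:
1. the router jack's handwheel has been cranked clockwise up to its stop (within about 5 degrees of it) (value of joint router_wheel above 18.76 rad), for 0.1 s.
At the end, for the whole second after the job is handed in: The router jack's handwheel rests a quarter turn (90 degrees, give or take about 22) back from its stop, at 17.28 rad, give or take 0.38, and is no longer turning (value of joint router_wheel between 16.899 and 17.659 rad and velocity of joint router_wheel between -0.1 and 0.1 rad/s); the robot touches nothing.
It fails at once if the other jack's handwheel is turned (more than about 15 degrees in all) from where it stood (distance of supply_knob from where it was at the start of the episode above 0.013 m).
It also fails if it takes over 61 s, if anything falls off the work surface, if the arm or the gripper's body presses on something with over 40 N, if the wrist force passes 120 N, or if a joint passes its speed limit or range.

ROBOT

A 6-joint arm with a two-finger parallel gripper is mounted at the origin on the work surface. World frame = base frame: x ahead of the robot, y to its left, z up, the work surface at z = 0. Lengths are in m, angles in rad, forces in N, time in s.
With the tool pointing down it reaches from about 0.3 to 0.775 m from the base axis. Payload 14.6 kg.
Tool frame: the origin (TCP) lies midway between the tips of the shut fingers; the grasp point (between the pads) lies manip.tcp_to_grasp behind it (manip.tcp_to_grasp is the distance from the TCP to the grasp point, in m); z points along the fingers, y is the line along which they close (so a half turn about z gives the same grasp; the last joint's range is limited). The gripper opens to 94 mm and grips with 3 to 60 N. Pads are 16 mm wide; open, the fingers measure 119 mm over their backs; the gripper's body (75 mm by 177 mm) begins 78 mm behind the grasp point.
Start: joints at [-1.243, 0.3, 1.521, -0, 1.321, -0.067], TCP at [0.212, -0.508, 0.205] pointing down, gripper open.
Joint ranges: [-3.03, 3.03], [-0.79, 2.21], [0.23, 2.52], [-1.04, 4.18], [0, 3.07], [-2.55, 2.55]. Speed limits (rad/s): [2.22, 2.22, 2.57, 3.14, 3.14, 3.14].

INTERFACE

Orientations are given as a rotation vector (axis times angle).
In Python, from rig import manip gives the robot as it stands.
- The arm moves only by the tool step_arm, never from a script. Its argument "deltas" is a list of rows, each a list of 5 numbers: the closure, from -1 (fully open) to 1 (shut), so that 0 is half open, then the shift along the tool's x, y, z scaled (see below), then the turn about the tool's z scaled (see below). In form: [[claw, x, y, z, roll], ...]. A call has 1 to 8 rows; each row is the pose to reach, as a shift and turn from the pose commanded when the call began, along the tool's axes at that moment; what a row does not reach only later rows make up. The controller multiplies each number of a shift by 100 mm and each number of a turn by 90 degrees. A row lasts 1/8 s, in which the tool goes at most 62.5 mm and 10.7 degrees, less where a joint would pass 70% of its speed; a pose out of reach is approached as far as the arm can. A call with a number of a shift or a turn outside -1 to 1 is refused whole. A call with a gripper value outside its range is refused whole. The fingers move at their own pace and stop on an object; the grip force is fixed at half the most. Time passes only in rows, so rows that repeat a pose let the fingers close. It gives the time, the measured TCP pose, the force, the opening and the grip force at its end, in the units of the state.
- manip.get_obs(): the state, without advancing time (a new reading comes with each control period).
- manip.camera(name): name is "side" or "top"; returns the picture (384x512x3 uint8, red, green, blue); there is no depth.
- manip.camera_model(name): a dict with "K" (3x3 intrinsics, pixels), "dist_coeffs" ([k1, k2, p1, p2, k3] as OpenCV has them; the pictures are not rectified), "world_to_cam" (4x4, takes a point from world to camera coordinates). Camera axes: x right, y up, looking along -z (the intrinsics and any distortion apply to the point x, -y, -z); pixel columns grow to the right and rows downward; lengths in m; the calibration is good to about 2 mm. A picture is of the moment at which its call begins. camera_model takes no time and is no camera call.
- manip.finish_job(): hands the job in; it is judged then, once.
The state is a dict: "clock": time; "joints": joint angles; "qd": joint speeds; "joint_efforts": joint torques, N m; "ee_pos": TCP position; "tool_rot": TCP orientation; "contact_force": force on the tool from outside, world axes, zero at the start; "torque": the same for the moment, N m; "opening": finger opening in m; "gripper_force": force on a finger pad.
Only numpy, scipy, OpenCV 4.12 (cv2) and the standard library are available. Lean on these libraries where they do the work, as an engineer would, in place of code of your own. Each camera call takes 0.05 s, during which the arm holds its last target. There are 200 camera calls.

## Working session

There is one attempt and no reset: what is moved stays moved. The work goes in short steps, Python scripts to look and compute and a tool call to move; the robot and the scene stay as the last step left them, time stands still between calls to the robot, and variables do not carry over. Pictures are saved under pics/ and viewed, at most 10 in all, crops included, and the job is handed in when it is done.

Besides the shell and the picture viewer there is one more tool, called after "Call:" as name(argument=value, ...), one argument or row to a line, values as JSON. step_arm: Moves the arm, as the interface text tells. Shifts and turns lie within -1 to 1; 1 stands for 100 mm of shift or 90 degrees of turn. Its arguments: {"type":"object","properties":{"deltas":{"type":"array","items":{"type":"array","items":{"type":"number"}}}},"required":["deltas"]}

```bash
mkdir -p pics; python3 - <<'E'
from rig import manip
import cv2
for n in("top","side"):
    cv2.imwrite(f"pics/{n}0.png",manip.camera(n)[:,:,::-1])
    m=manip.camera_model(n);print(m)
o=manip.get_obs();print(o,manip.tcp_to_grasp)
E
```

```text
{'K': array([[470.52582264,   0.        , 246.64108046],
       [  0.        , 470.52582264, 191.15270113],
       [  0.        ,   0.        ,   1.        ]]), 'dist_coeffs': array([-0.17788357,  0.        ,  0.        ,  0.        ,  0.        ]), 'world_to_cam': array([[-0.00654019, -0.9999192 , -0.01090052,  0.0217053 ],
       [ 0.99902392, -0.00700978,  0.04361282, -0.53906075],
       [-0.0436857 , -0.01060465,  0.99898904, -0.98119615],
       [ 0.        ,  0.        ,  0.        ,  1.        ]])}
{'K': array([[415.41806898,   0.        , 260.71393003],
       [  0.        , 415.41806898, 191.46344652],
       [  0.        ,   0.        ,   1.        ]]), 'dist_coeffs': array([-0.03580206,  0.        ,  0.        ,  0.        ,  0.        ]), 'world_to_cam': array([[-0.92479476, -0.37994232, -0.01996197,  0.50772841],
       [ 0.2584846 , -0.66592909,  0.69980295, -0.26553126],
       [-0.27917802,  0.64201424,  0.71405697, -0.80034645],
       [ 0.        ,  0.        ,  0.        ,  1.        ]])}
{'clock': 0.1, 'joints': array([-1.24258173e+00,  3.00424837e-01,  1.52150316e+00, -3.63029376e-05,
        1.32072687e+00, -6.66337093e-02]), 'qd': array([-0.0007124 , -0.00192436, -0.00208718, -0.00023175, -0.00139075,
       -0.00203674]), 'joint_efforts': array([ 1.27594367e-04, -5.32649338e+01, -3.53288341e+01,  7.09357532e-02,
        2.35033332e-02, -4.74341743e-05]), 'ee_pos': array([ 0.21146212, -0.50746678,  0.20494467]), 'tool_rot': array([-3.07953646e+00, -6.16013282e-01,  2.72285557e-04]), 'contact_force': array([ 0.63365996,  0.74340111, -0.07242995]), 'torque': array([-0.05333063,  0.03040696,  0.03175943]), 'gripper_force': 0.0, 'opening': 0.09400056625159861} 0.0188
```

View pics/top0.png

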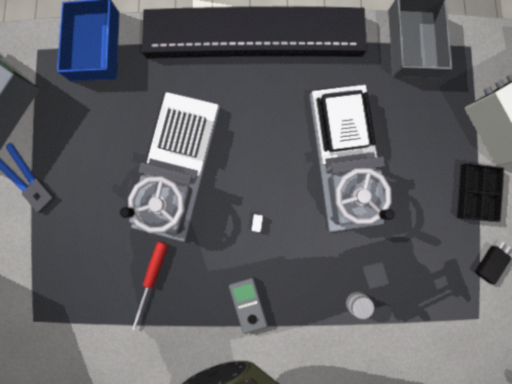

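View pics/side0.png

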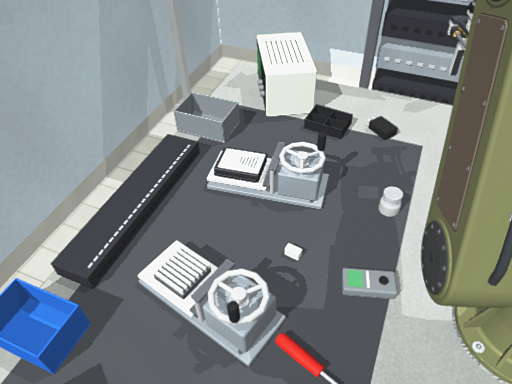

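The top view shows the router jack on the right, with its hub near (363,196) and its knob near (388,213). The finned supply is on the left, hub near (156,205). I'll measure the router wheel next.

```bash
cat > h.py <<'E'
import numpy as np,cv2
from rig import manip
def ray(n,uv,z):
    m=manip.camera_model(n);W=m["world_to_cam"]
    p=cv2.undistortPoints(np.array([[uv]],float),m["K"],m["dist_coeffs"])[0,0]
    d=W[:3,:3].T@np.array([p[0],-p[1],-1]);c=-W[:3,:3].T@W[:3,3]
    return c+d*(z-c[2])/d[2]
def proj(n,P):
    m=manip.camera_model(n);W=m["world_to_cam"]
    q=W[:3,:3]@np.array(P,float)+W[:3,3]
    return cv2.projectPoints(np.array([[q[0],-q[1],-q[2]]]),np.zeros(3),np.zeros(3),m["K"],m["dist_coeffs"])[0].ravel()
E
python3 - <<'E'
from h import *
for n,b in(("top",(320,155,100,80)),("side",(260,120,90,90))):
    im=cv2.imread(f"pics/{n}0.png");x,y,w,h=b
    cv2.imwrite(f"pics/{n}c.png",cv2.resize(im[y:y+h,x:x+w],None,fx=6,fy=6,interpolation=cv2.INTER_CUBIC))
hub=ray("top",(363.5,196),.115);k=ray("top",(388,214),.163)
print(hub,k,np.linalg.norm((k-hub)[:2]))
print(proj("side",[*hub[:2],.115]),proj("side",[*k[:2],.163]))
E
```

```text
[ 0.52387223 -0.20579354  0.115     ] [ 0.48939573 -0.23917384  0.163     ] 0.047988256352870726
[302.01611957 155.05399408] [321.50372873 134.27002063]
```

View pics/topc.png

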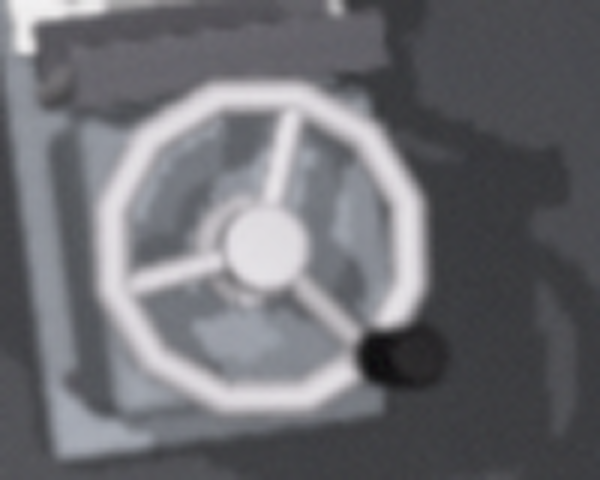

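View pics/sidec.png

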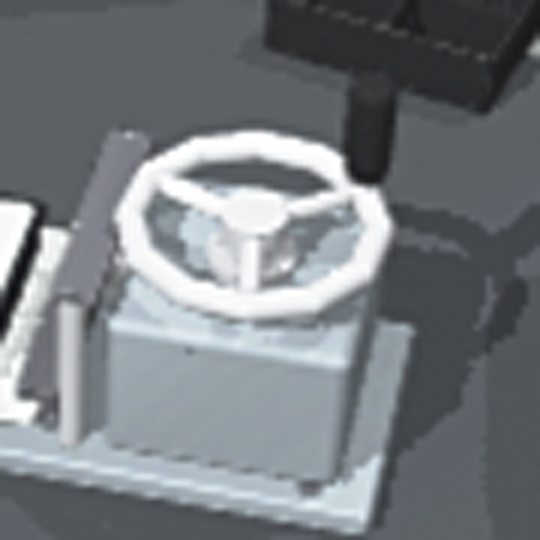

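The zoomed crops agree: the hub top is at about (364,196) in the top view and the knob top at about (388.4,214). The two views match within about 1 mm. I'll start moving and square the tool to the world axes on the way.

Call:
step_arm(
  deltas=[
    [-1,0.5,-0.2,0,0.1],
    [-1,1,-0.4,0,0.2],
    [-1,1,-0.4,0,0.251],
    [-1,1,-0.4,0,0.251],
    [-1,1,-0.4,0,0.251],
  ],
)

```text
clock: 0.72
ee_pos: [0.2881, -0.4326, 0.2053]
tool_rot: [-3.141, -0.003, 0.0]
contact_force: [0.2, 1.0, -0.2]
opening: 0.094
gripper_force: 0.0
```

```bash
python3 - <<'E'
from h import *
from scipy.spatial.transform import Rotation as R
o=manip.get_obs();M=R.from_rotvec(o["tool_rot"]).as_matrix();print(o["clock"],o["ee_pos"],M.round(3),o["joints"].round(2))
hub=ray("top",(363.7,195.8),.115);k=ray("top",(388.4,213.9),.163);print(hub,k,(k-hub),M.T@(k-o["ee_pos"]))
E
```

```text
0.725 [ 0.28808665 -0.43255491  0.20526311] [[ 1.     0.002 -0.   ]
 [ 0.002 -1.     0.   ]
 [-0.    -0.    -1.   ]] [-1.05  0.23  1.61 -0.    1.3   0.52]
[ 0.52425068 -0.206189    0.115     ] [ 0.48956776 -0.2399234   0.163     ] [-0.03468292 -0.03373441  0.048     ] [ 0.20181747 -0.1922746   0.04228346]
```

Call:
step_arm(
  deltas=[
    [-1,0.5,-0.48,0,0],
    [-1,1,-0.96,0,0],
    [-1,1,-0.96,0,0],
  ],
)

```text
clock: 1.1
ee_pos: [0.3899, -0.3346, 0.2054]
tool_rot: [-3.141, -0.006, -0.0]
contact_force: [0.1, -0.5, 0.2]
opening: 0.0942
gripper_force: 0.0
```

Call:
step_arm(
  deltas=[
    [-1,0.5,-0.48,0,0],
    [-1,1,-0.96,0,0],
    [-1,1,-0.96,0,0],
    [-1,1,-0.96,0,0],
  ],
)

```text
clock: 1.6
ee_pos: [0.4881, -0.2407, 0.2051]
tool_rot: [-3.142, -0.002, 0.001]
contact_force: [0.0, 0.0, 0.0]
opening: 0.0941
gripper_force: 0.0
```

```bash
python3 - <<'E'
from h import *
im=manip.camera("side")[:,:,::-1];cv2.imwrite("pics/s1.png",cv2.resize(im[60:220,220:420],None,fx=4,fy=4))
o=manip.get_obs();print(o["clock"],o["ee_pos"],o["tool_rot"],o["joints"].round(2))
E
```

```text
1.65 [ 0.487623   -0.24128506  0.20524228] [ 3.14157550e+00  3.21871773e-04 -8.41719377e-04] [-0.53  0.29  1.54 -0.    1.32  1.04]
```

View pics/s1.png

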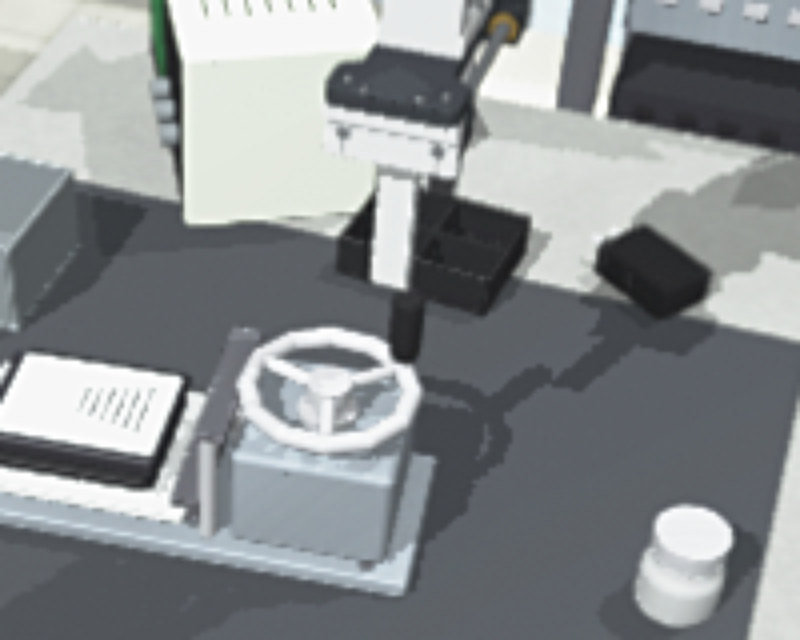

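The open gripper is right above the knob, with the near finger at crop (395,270) and the knob at (405,325). I'll go down and close.

Call:
step_arm(
  deltas=[
    [-1,0.01,0,0.3,0],
    [-1,0.01,0,0.6,0],
    [-1,0.01,0,0.78,0],
    [-1,0.01,0,0.78,0],
    [0.4,0.01,0,0.78,0],
    [1,0.01,0,0.78,0],
    [1,0.01,0,0.78,0],
    [1,0.01,0,0.78,0],
  ],
)

```text
clock: 2.65
ee_pos: [0.4894, -0.2402, 0.1277]
tool_rot: [3.141, 0.001, 0.001]
contact_force: [0.8, -0.1, 0.5]
opening: 0.0571
gripper_force: 0.0
```

Call:
step_arm(
  deltas=[
    [1,0,0,0,0],
    [1,0,0,0,0],
    [1,0,0,0,0],
  ],
)

```text
clock: 3.02
ee_pos: [0.4894, -0.2402, 0.1274]
tool_rot: [-3.142, -0.001, 0.0]
contact_force: [-0.4, 0.6, -0.0]
opening: 0.0272
gripper_force: 0.0
```

Call:
step_arm(
  deltas=[
    [1,0,0,0,0],
    [1,0,0,0,0],
    [1,0,0,0,0],
    [1,0,0,0,0],
  ],
)

```text
clock: 3.52
ee_pos: [0.4893, -0.2403, 0.1275]
tool_rot: [3.141, 0.001, -0.0]
contact_force: [-0.9, -2.7, 0.2]
opening: 0.0194
gripper_force: 30.0
```

```bash
cat > c.py <<'E'
import sys,numpy as np
# rows from angle a0 by steps of d deg (cw = decreasing), radius 50 mm
a0,d,n=map(float,sys.argv[1:4])
a0=np.radians(a0)
for i in range(1,int(n)+1):
    a=a0-np.radians(d)*i
    print([1,round(.5*(np.cos(a)-np.cos(a0)),3),round(-.5*(np.sin(a)-np.sin(a0)),3),0,0])
E
python3 c.py 224.2 15 8
```

```text
[1, np.float64(-0.078), np.float64(-0.105), 0, 0]
[1, np.float64(-0.126), np.float64(-0.226), 0, 0]
[1, np.float64(-0.141), np.float64(-0.356), 0, 0]
[1, np.float64(-0.123), np.float64(-0.485), 0, 0]
[1, np.float64(-0.071), np.float64(-0.605), 0, 0]
[1, np.float64(0.01), np.float64(-0.707), 0, 0]
[1, np.float64(0.115), np.float64(-0.785), 0, 0]
[1, np.float64(0.236), np.float64(-0.833), 0, 0]
```

Call:
step_arm(
  deltas=[
    [1,-0.078,-0.105,0,0],
    [1,-0.126,-0.226,0,0],
    [1,-0.141,-0.356,0,0],
    [1,-0.123,-0.485,0,0],
    [1,-0.071,-0.605,0,0],
    [1,0.01,-0.707,0,0],
    [1,0.01,-0.707,0,0],
  ],
)

```text
clock: 4.4
ee_pos: [0.4922, -0.1703, 0.1276]
tool_rot: [3.138, 0.002, 0.008]
contact_force: [16.6, -15.7, -12.0]
opening: 0.0195
gripper_force: 30.0
```

```bash
cat > c.py <<'E'
import sys,numpy as np
# args: hub x y, commanded x y (mm), start angle, step, n  (cw = decreasing angle)
hx,hy,cx,cy,a0,d,n=map(float,sys.argv[1:])
for i in range(1,int(n)+1):
    a=np.radians(a0-d*i); x,y=hx+50*np.cos(a),hy+50*np.sin(a)
    print(f"[1, {(x-cx)/100:.3f}, {-(y-cy)/100:.3f}, 0, 0],",end=" ")
print("\nend",round(x,2),round(y,2),a0-d*n)
E
python3 c.py 526.2 -206.8 490.4 -169.5 133.1 15 7
```

```text
[1, 0.122, -0.068, 0, 0], [1, 0.245, -0.114, 0, 0], [1, 0.375, -0.127, 0, 0], [1, 0.503, -0.105, 0, 0], [1, 0.622, -0.051, 0, 0], [1, 0.723, 0.031, 0, 0], [1, 0.799, 0.137, 0, 0], 
end 570.31 -183.25 28.099999999999994
```

Call:
step_arm(
  deltas=[
    [1,0.122,-0.068,0,0],
    [1,0.245,-0.114,0,0],
    [1,0.375,-0.127,0,0],
    [1,0.503,-0.105,0,0],
    [1,0.622,-0.051,0,0],
    [1,0.723,0.031,0,0],
    [1,0.799,0.137,0,0],
    [1,0.799,0.137,0,0],
  ],
)

```text
clock: 5.4
ee_pos: [0.5707, -0.1837, 0.1275]
tool_rot: [3.142, -0.0, 0.001]
contact_force: [1.3, -0.3, 0.7]
opening: 0.019
gripper_force: 30.0
```

```bash
python3 c.py 526.2 -206.8 570.3 -183.3 28.1 15 8; python3 c.py 526.2 -206.8 527.8 -256.8 -91.9 15 5;
```

```text
[1, 0.046, 0.122, 0, 0], [1, 0.059, 0.252, 0, 0], [1, 0.037, 0.380, 0, 0], [1, -0.017, 0.499, 0, 0], [1, -0.099, 0.600, 0, 0], [1, -0.205, 0.676, 0, 0], [1, -0.328, 0.722, 0, 0], [1, -0.458, 0.735, 0, 0], 
end 524.54 -256.77 -91.9
[1, -0.161, -0.022, 0, 0], [1, -0.280, -0.076, 0, 0], [1, -0.381, -0.158, 0, 0], [1, -0.457, -0.264, 0, 0], [1, -0.503, -0.387, 0, 0], 
end 477.5 -218.13 -166.9
```

Call:
step_arm(
  deltas=[
    [1,0.046,0.122,0,0],
    [1,0.059,0.252,0,0],
    [1,0.037,0.38,0,0],
    [1,-0.017,0.499,0,0],
    [1,-0.099,0.6,0,0],
    [1,-0.205,0.676,0,0],
    [1,-0.328,0.722,0,0],
    [1,-0.458,0.735,0,0],
  ],
)

```text
clock: 6.4
ee_pos: [0.5234, -0.2571, 0.1274]
tool_rot: [3.141, 0.0, -0.0]
contact_force: [1.3, 1.6, 1.5]
opening: 0.0194
gripper_force: 30.0
```

```bash
python3 c.py 526.2 -206.8 524.5 -256.8 -91.9 15 4;python3 c.py 526.2 -206.8 482.5 -231.2 -151.9 10 7
```

```text
[1, -0.128, -0.022, 0, 0], [1, -0.247, -0.076, 0, 0], [1, -0.348, -0.158, 0, 0], [1, -0.424, -0.264, 0, 0], 
end 482.09 -230.35 -151.9
[1, -0.038, -0.089, 0, 0], [1, -0.058, -0.174, 0, 0], [1, -0.063, -0.261, 0, 0], [1, -0.052, -0.347, 0, 0], [1, -0.027, -0.430, 0, 0], [1, 0.013, -0.508, 0, 0], [1, 0.065, -0.578, 0, 0], 
end 488.98 -173.41 -221.9
```

```bash
python3 - <<'E'
import numpy as np
a=-161.9
for i in range(41):
    p=np.radians(a);q=np.radians(a-9)
    print(f"{a:.0f}: {.5*(np.cos(q)-np.cos(p)):.3f}, {-.5*(np.sin(q)-np.sin(p)):.3f} | tip {526.2+50*np.cos(q):.1f} {-206.8+50*np.sin(q):.1f}")
    a-=9
E
```

```text
-162: -0.018, -0.076 | tip 476.8 -214.7
-171: -0.006, -0.078 | tip 476.2 -206.9
-180: 0.006, -0.078 | tip 476.8 -199.1
-189: 0.018, -0.076 | tip 478.6 -191.4
-198: 0.030, -0.073 | tip 481.6 -184.2
-207: 0.041, -0.067 | tip 485.7 -177.5
-216: 0.051, -0.060 | tip 490.8 -171.5
-225: 0.060, -0.051 | tip 496.7 -166.4
-234: 0.067, -0.041 | tip 503.4 -162.3
-243: 0.072, -0.030 | tip 510.7 -159.3
-252: 0.076, -0.018 | tip 518.3 -157.4
-261: 0.078, -0.006 | tip 526.1 -156.8
-270: 0.078, 0.006 | tip 533.9 -157.4
-279: 0.076, 0.018 | tip 541.6 -159.2
-288: 0.073, 0.030 | tip 548.8 -162.2
-297: 0.067, 0.041 | tip 555.5 -166.3
-306: 0.060, 0.051 | tip 561.5 -171.4
-315: 0.051, 0.060 | tip 566.6 -177.3
-324: 0.041, 0.067 | tip 570.7 -184.0
-333: 0.030, 0.072 | tip 573.7 -191.3
-342: 0.018, 0.076 | tip 575.6 -198.9
-351: 0.006, 0.078 | tip 576.2 -206.7
-360: -0.006, 0.078 | tip 575.6 -214.5
-369: -0.018, 0.076 | tip 573.8 -222.2
-378: -0.030, 0.073 | tip 570.8 -229.4
-387: -0.041, 0.067 | tip 566.7 -236.1
-396: -0.051, 0.060 | tip 561.6 -242.1
-405: -0.060, 0.051 | tip 555.7 -247.2
-414: -0.067, 0.041 | tip 549.0 -251.3
-423: -0.072, 0.030 | tip 541.7 -254.3
-432: -0.076, 0.018 | tip 534.1 -256.2
-441: -0.078, 0.006 | tip 526.3 -256.8
-450: -0.078, -0.006 | tip 518.5 -256.2
-459: -0.076, -0.018 | tip 510.8 -254.4
-468: -0.073, -0.030 | tip 503.6 -251.4
-477: -0.067, -0.041 | tip 496.9 -247.3
-486: -0.060, -0.051 | tip 490.9 -242.2
-495: -0.051, -0.060 | tip 485.8 -236.3
-504: -0.041, -0.067 | tip 481.7 -229.6
-513: -0.030, -0.072 | tip 478.7 -222.3
-522: -0.018, -0.076 | tip 476.8 -214.7
```

Call:
step_arm(
  deltas=[
    [1,-0.128,-0.022,0,0],
    [1,-0.247,-0.076,0,0],
    [1,-0.348,-0.158,0,0],
    [1,-0.424,-0.264,0,0],
    [1,-0.458,-0.344,0,0],
    [1,-0.458,-0.344,0,0],
  ],
)

```text
clock: 7.15
ee_pos: [0.4785, -0.2212, 0.1275]
tool_rot: [-3.141, -0.002, -0.0]
contact_force: [3.5, 2.0, -1.1]
opening: 0.0196
gripper_force: 30.0
```

Call:
step_arm(
  deltas=[
    [1,-0.018,-0.076,0,0],
    [1,-0.018,-0.076,0,0],
  ],
)

```text
clock: 7.4
ee_pos: [0.4769, -0.2139, 0.1275]
tool_rot: [-3.141, -0.002, -0.001]
contact_force: [4.8, 1.9, -1.6]
opening: 0.0192
gripper_force: 30.0
```

Call:
step_arm(
  deltas=[
    [1,-0.005,-0.078,0,0],
    [1,-0.005,-0.078,0,0],
  ],
)

```text
clock: 7.65
ee_pos: [0.4765, -0.2061, 0.1275]
tool_rot: [-3.142, -0.001, -0.001]
contact_force: [5.5, 0.0, -2.0]
opening: 0.0192
gripper_force: 30.0
```

Call:
step_arm(
  deltas=[
    [1,0.008,-0.078,0,0],
    [1,0.008,-0.078,0,0],
  ],
)

```text
clock: 7.9
ee_pos: [0.4773, -0.1982, 0.1275]
tool_rot: [3.142, 0.001, 0.001]
contact_force: [6.0, 0.1, -1.8]
opening: 0.0194
gripper_force: 30.0
```

Call:
step_arm(
  deltas=[
    [1,0.02,-0.076,0,0],
    [1,0.02,-0.076,0,0],
  ],
)

```text
clock: 8.15
ee_pos: [0.4793, -0.1906, 0.1275]
tool_rot: [-3.142, -0.002, -0.0]
contact_force: [4.3, 0.2, -0.7]
opening: 0.0195
gripper_force: 30.0
```

Call:
step_arm(
  deltas=[
    [1,0.032,-0.072,0,0],
    [1,0.032,-0.072,0,0],
  ],
)

```text
clock: 8.4
ee_pos: [0.4825, -0.1836, 0.1275]
tool_rot: [-3.141, -0.002, 0.0]
contact_force: [1.5, -0.9, 1.0]
opening: 0.019
gripper_force: 30.0
```

Call:
step_arm(
  deltas=[
    [1,0.042,-0.067,0,0],
    [1,0.042,-0.067,0,0],
  ],
)

```text
clock: 8.65
ee_pos: [0.4867, -0.177, 0.1275]
tool_rot: [-3.141, -0.002, 0.0]
contact_force: [0.3, 0.4, 1.1]
opening: 0.0194
gripper_force: 30.0
```

Call:
step_arm(
  deltas=[
    [1,0.051,-0.06,0,0],
    [1,0.051,-0.06,0,0],
  ],
)

```text
clock: 8.9
ee_pos: [0.4919, -0.1711, 0.1274]
tool_rot: [-3.141, -0.001, -0.0]
contact_force: [1.0, 0.6, 2.2]
opening: 0.0193
gripper_force: 30.0
```

Call:
step_arm(
  deltas=[
    [1,0.06,-0.05,0,0],
    [1,0.06,-0.05,0,0],
  ],
)

```text
clock: 9.15
ee_pos: [0.498, -0.1662, 0.1274]
tool_rot: [-3.141, -0.001, -0.0]
contact_force: [-0.2, 1.1, 2.8]
opening: 0.0193
gripper_force: 30.0
```

Call:
step_arm(
  deltas=[
    [1,0.067,-0.04,0,0],
    [1,0.067,-0.04,0,0],
  ],
)

```text
clock: 9.4
ee_pos: [0.5048, -0.1622, 0.1274]
tool_rot: [-3.141, -0.001, -0.0]
contact_force: [-0.5, 1.5, 3.7]
opening: 0.019
gripper_force: 30.0
```

Call:
step_arm(
  deltas=[
    [1,0.044,-0.021,0,0],
    [1,0.088,-0.037,0,0],
    [1,0.088,-0.037,0,0],
  ],
)

```text
clock: 9.78
ee_pos: [0.5136, -0.1589, 0.1275]
tool_rot: [3.141, 0.001, 0.001]
contact_force: [1.2, -1.3, 0.5]
opening: 0.0195
gripper_force: 30.0
```

Call:
step_arm(
  deltas=[
    [1,0.047,-0.011,0,0],
    [1,0.094,-0.016,0,0],
    [1,0.094,-0.016,0,0],
  ],
)

```text
clock: 10.15
ee_pos: [0.523, -0.1573, 0.1274]
tool_rot: [3.141, 0.001, 0.001]
contact_force: [1.4, -1.0, 1.9]
opening: 0.0191
gripper_force: 30.0
```

Call:
step_arm(
  deltas=[
    [1,0.047,-0.003,0,0],
    [1,0.095,0.001,0,0],
    [1,0.095,0.001,0,0],
  ],
)

```text
clock: 10.52
ee_pos: [0.5324, -0.1575, 0.1275]
tool_rot: [3.141, 0.001, 0.001]
contact_force: [0.6, -2.2, 2.2]
opening: 0.0191
gripper_force: 30.0
```

Call:
step_arm(
  deltas=[
    [1,0.048,0.007,0,0],
    [1,0.093,0.021,0,0],
    [1,0.093,0.021,0,0],
  ],
)

```text
clock: 10.9
ee_pos: [0.5418, -0.1595, 0.1275]
tool_rot: [3.142, 0.001, 0.001]
contact_force: [1.2, -1.6, 2.5]
opening: 0.0193
gripper_force: 30.0
```

Call:
step_arm(
  deltas=[
    [1,0.044,0.016,0,0],
    [1,0.086,0.038,0,0],
    [1,0.086,0.038,0,0],
  ],
)

```text
clock: 11.28
ee_pos: [0.5504, -0.1633, 0.1275]
tool_rot: [-3.141, -0.001, -0.001]
contact_force: [1.8, 1.1, 2.4]
opening: 0.0193
gripper_force: 30.0
```

Call:
step_arm(
  deltas=[
    [1,0.038,0.022,0,0],
    [1,0.073,0.049,0,0],
    [1,0.073,0.049,0,0],
  ],
)

```text
clock: 11.65
ee_pos: [0.5578, -0.1682, 0.1275]
tool_rot: [-3.142, -0.001, -0.002]
contact_force: [3.6, 2.6, 1.2]
opening: 0.019
gripper_force: 30.0
```

Call:
step_arm(
  deltas=[
    [1,0.058,0.053,0,0],
    [1,0.058,0.053,0,0],
  ],
)

```text
clock: 11.9
ee_pos: [0.5635, -0.1736, 0.1275]
tool_rot: [3.141, 0.001, 0.002]
contact_force: [5.3, 2.9, 0.8]
opening: 0.0192
gripper_force: 30.0
```

Call:
step_arm(
  deltas=[
    [1,0.05,0.061,0,0],
    [1,0.05,0.061,0,0],
  ],
)

```text
clock: 12.15
ee_pos: [0.5684, -0.1799, 0.1275]
tool_rot: [3.141, 0.0, 0.001]
contact_force: [5.6, 1.5, 0.8]
opening: 0.0193
gripper_force: 30.0
```

Call:
step_arm(
  deltas=[
    [1,0.04,0.068,0,0],
    [1,0.04,0.068,0,0],
  ],
)

```text
clock: 12.4
ee_pos: [0.5722, -0.187, 0.1275]
tool_rot: [3.141, 0.0, 0.001]
contact_force: [3.5, 1.2, 1.1]
opening: 0.0192
gripper_force: 30.0
```

Call:
step_arm(
  deltas=[
    [1,0.027,0.074,0,0],
    [1,0.027,0.074,0,0],
  ],
)

```text
clock: 12.65
ee_pos: [0.5749, -0.1945, 0.1275]
tool_rot: [3.141, 0.0, 0.001]
contact_force: [2.6, 0.2, 1.5]
opening: 0.0196
gripper_force: 30.0
```

Call:
step_arm(
  deltas=[
    [1,0.014,0.077,0,0],
    [1,0.014,0.077,0,0],
  ],
)

```text
clock: 12.9
ee_pos: [0.5761, -0.201, 0.1275]
tool_rot: [-3.14, -0.001, 0.001]
contact_force: [2.3, 7.0, 3.7]
opening: 0.0194
gripper_force: 30.0
```

Call:
step_arm(
  deltas=[
    [1,0.001,0.02,0,0],
    [1,0.001,0.02,0,0],
    [1,0.001,0.02,0,0],
  ],
)

```text
clock: 13.28
ee_pos: [0.5762, -0.2012, 0.1275]
tool_rot: [-3.137, -0.002, 0.002]
contact_force: [1.2, 18.3, 5.5]
opening: 0.0194
gripper_force: 30.0
```

The arm is held at the stop: the knob did not move under 18 N. I'll back it off 90° counter-clockwise, from about 6.5° to 96.5°.

```bash
python3 c.py 526.2 -206.8 576.3 -204.1 6.5 -15 6
```

```text
[1, -0.036, -0.156, 0, 0], [1, -0.099, -0.270, 0, 0], [1, -0.190, -0.364, 0, 0], [1, -0.302, -0.432, 0, 0], [1, -0.427, -0.468, 0, 0], [1, -0.558, -0.470, 0, 0], 
end 520.54 -157.12 96.5
```

Call:
step_arm(
  deltas=[
    [1,-0.036,-0.156,0,0],
    [1,-0.099,-0.27,0,0],
    [1,-0.19,-0.364,0,0],
    [1,-0.302,-0.432,0,0],
    [1,-0.427,-0.468,0,0],
    [1,-0.558,-0.47,0,0],
    [1,-0.558,-0.47,0,0],
    [1,-0.558,-0.47,0,0],
  ],
)

```text
clock: 14.28
ee_pos: [0.5195, -0.1576, 0.1274]
tool_rot: [3.14, -0.0, -0.001]
contact_force: [0.3, -7.7, 1.0]
opening: 0.019
gripper_force: 30.0
```

Call:
step_arm(
  deltas=[
    [1,0,0.005,0,0],
    [0.2,0,0.005,0,0],
    [-0.5,0,0.005,0,0],
    [-1,0,0.005,0,0],
    [-1,0,0.005,0,0],
    [-1,0,0.005,0,0],
    [-1,0,0.005,0,0],
    [-1,0,0.005,0,0],
  ],
)

```text
clock: 15.28
ee_pos: [0.5204, -0.1569, 0.1274]
tool_rot: [-3.142, -0.001, -0.0]
contact_force: [-0.6, 0.0, -0.1]
opening: 0.0861
gripper_force: 0.0
```

Call:
step_arm(
  deltas=[
    [-1,0,0,0,0],
    [-1,0,0,-0.2,0],
    [-1,0,0,-0.5,0],
    [-1,0,0,-0.9,0],
    [-1,0,0,-0.9,0],
  ],
)

```text
clock: 15.9
ee_pos: [0.5214, -0.1573, 0.2203]
tool_rot: [3.14, 0.001, 0.007]
contact_force: [-0.7, 0.3, 0.6]
opening: 0.0945
gripper_force: 0.0
```

Call:
step_arm(
  deltas=[
    [-1,-0.5,0.5,0,0],
    [-1,-1,1,0,0],
    [-1,-1,1,0,0],
    [-1,-1,1,0,0],
  ],
)

```text
clock: 16.4
ee_pos: [0.4202, -0.2573, 0.217]
tool_rot: [-3.141, 0.002, 0.001]
contact_force: [-0.9, -0.3, -1.1]
opening: 0.094
gripper_force: 0.0
```

```bash
python3 - <<'E'
from h import *
im=manip.camera("top")[:,:,::-1];cv2.imwrite("pics/t2.png",cv2.resize(im,None,fx=1.5,fy=1.5))
o=manip.get_obs();print(o["clock"],o["ee_pos"],o["opening"])
E
```

```text
16.45 [ 0.42078915 -0.25667646  0.21702578] 0.09424827933220332
```

View pics/t2.png

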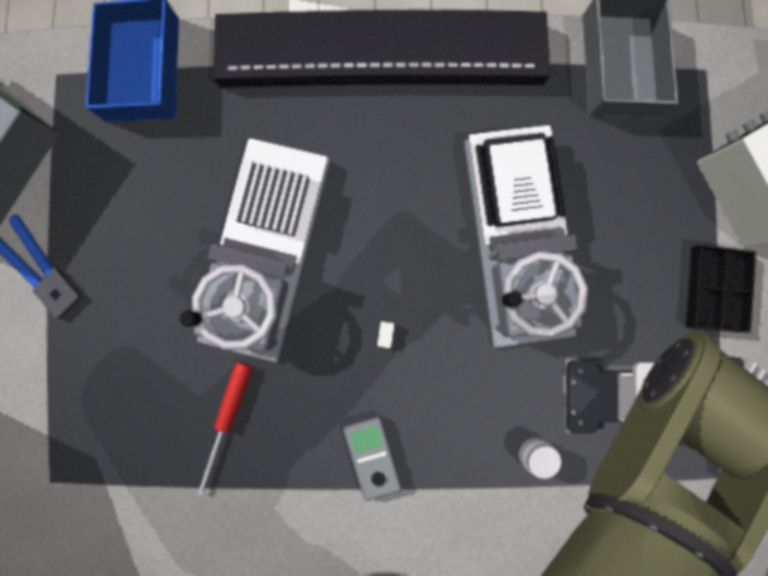

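The router knob is at (511,299), left of its hub at (546,293), which is where it should be. The supply knob at (190,318) has not moved, and the gripper is clear.

```bash
python3 -c "
from rig import manip
print(manip.finish_job())"
```

```text
the job is handed in; nothing more can be done
None
```

I cranked the router jack's handwheel clockwise to its stop, backed it off about 91° by the arm's readings, and let go. The supply wheel was left alone and the job is handed in; no verdict came back.

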